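Lock the tip rack on the analyser deck

TASK

On the analyser deck, lock the blue pipette-tip rack into its bay: press the long purple lock bar in front of it down near its middle, so that both ends go down evenly, until it is fully down, then let go and move away. Do not press the identical bar in front of the dark grey reagent rack.

Things in the scene. Friction and masses are not known exactly. Their poses are not given: they have to be found in the camera images.
- tip_bar_mid (a point): Middle of the top face of the tip rack's purple lock bar (220 x 30 mm, 14 thick; face 60 mm above the deck when up, 43 when down). Behind it, 140 mm on: the blue rack, 128 x 86 mm, top 66 mm up, grey dotted top plate, on a fixed grey plate. y along the bar, x towards rack, z up. Pushed off its middle it rocks end to end on a 5 Nm/rad spring (10 N, 50 mm off: 6 degrees); let go, it levels.
- tip_bar (a joint): Swing of that bar about a hinge parallel to it, 70 mm behind it (towards the rack), 53 mm above the deck. Radians: 0 up, 0.24 fully down on its stop (about 17 mm lower at the bar). A steady push of about 9 N from above moves it; it does not spring back but stays where it is left. Starts at 0 to 0.05.
- reagent_bar_mid (a point): Middle of the top face of the other, identical purple bar, not to be pressed; same sizes and axes. Behind it, 140 mm on, stands a dark grey rack of six amber bottles with white caps (128 x 86 mm, top 78 mm above the deck). The two bays (fixed grey plates 220 x 240 mm, one left, one right, slightly turned) may change places.
- reagent_bar (a joint): Swing of the reagent rack's bar, same meaning as the tip rack's; it starts at 0 to 0.05 rad and is to stay up.

How it is judged (in metres and radians):
At the end, for the whole second after the job is handed in: The tip rack's bar is down to within 0.05 rad (about 3.5 mm) of its stop and level end to end within 3 degrees; the reagent rack's bar is still up (under 0.10 rad) (value of joint tip_bar above 0.19 rad and value of joint reagent_bar below 0.1 rad and angle between tip_bar_mid's own y axis and vertical between 1.52 and 1.62 rad); the robot touches nothing.
It fails at once if the tip rack's bar tips end to end by more than 0.08 rad (about 18 mm between its ends): not pressed evenly (angle between tip_bar_mid's own y axis and vertical below 1.4908 rad or angle between tip_bar_mid's own y axis and vertical above 1.6508 rad).
It fails at once if the reagent rack's bar is pressed (past 0.10 rad) (value of joint reagent_bar above 0.1 rad).
It also fails if it takes over 32 s, if anything falls off the work surface, if the arm or the gripper's body presses on something with over 40 N, if the wrist force passes 120 N, or if a joint passes its speed limit or range.

ROBOT

A 6-joint arm with a two-finger parallel gripper is mounted at the origin on the work surface. World frame = base frame: x ahead of the robot, y to its left, z up, the work surface at z = 0. Lengths are in mm, angles in rad, forces in N, time in s.
With the tool pointing down it reaches from about 350 to 1000 mm from the base axis. Payload 7.1 kg.
Tool frame: the origin (TCP) lies midway between the tips of the shut fingers; the grasp point (between the pads) lies 19 mm behind it; z points along the fingers, y is the direction in which the jaws open and shut (so a half turn about z gives the same grasp; the last joint's range is limited). The gripper opens to 85 mm and grips with 20 to 120 N. Pads are 22 mm wide; open, the fingers measure 114 mm over their backs; the gripper's body (76 mm by 85 mm) begins 54 mm behind the grasp point. The pads swing forward as they close: fully open they stand 13 mm farther back than shut.
Start: joints at [1.272, 0.423, 1.63, -0, 1.089, -0.019], TCP at [172.57, 600.686, 231.319] pointing down, gripper open.
Joint ranges: [-3, 3], [-0.9, 2.11], [0.09, 2.58], [-1.31, 4.45], [0.11, 2.69], [-2.54, 2.54]. Speed limits (rad/s): [2.39, 2.39, 3.01, 3.14, 3.14, 3.14].

INTERFACE

Orientations are given as a rotation vector (axis times angle).
In Python, from station import readout, vision, close_job, models gives the robot as it stands.
- The arm moves only by the tool jog_arm, never from a script. Its argument "deltas" is text: rows parted by semicolons, each of 5 numbers parted by spaces: the shift along the world's x, y, z in cm, then the turn about the world's z in rad, then the closure, from 0 (fully open) to 1 (shut). A call has 1 to 10 rows; each row shifts and turns the commanded pose from where the row before left it; what a row does not reach is not made up. A row lasts 1/12 s, in which the tool goes at most 41.7 mm and 7.16 degrees, less where a joint would pass 70% of its speed; a pose out of reach is approached as far as the arm can. A call with a gripper value outside its range is refused whole. The fingers move at their own pace and stop on an object; the grip force is fixed at half the most. Time passes only in rows, so rows that do not move let the fingers close. It gives the time, the measured TCP pose, the force and the opening at its end, in the units of the state.
- readout.state(): the state, without advancing time (a new reading comes with each control period).
- vision.read_camera(name): name is "scene" or "top" or "wrist"; returns a dict with "frame" (420x560x3 uint8, red, green, blue), "z_map" (420x560 float32, mm along the optical axis (not along the pixel's ray), 0 where there is no reading), "intrinsics" (3x3 intrinsics, pixels), "position" and "orientation" of the camera in the world; the wrist camera has in their place "hand_eye" (4x4, takes a point from camera to tool coordinates, whose origin is the TCP and whose axes are the flange's). Camera axes: x right, y down, z forward; pixel columns grow to the right and rows downward; lengths in mm; the calibration is good to about 2 mm. A picture is of the moment at which its call begins: read the wrist's pose just before it.
- close_job(): hands the job in, once; it reports no verdict.
Trained networks look in the newest picture that a camera, given by its name, has taken for a name from the list of things; names that differ only in an ending like _2 or _b are one class to them, and where a whole thing is asked for, a point or a joint stands for the part that bears it (a point fixed in the world has none). Each returns a list of dicts, best first, with "conf" (0 to 1); they miss things now and then, are a little off and sometimes report something else, mostly with a low value. They report only what shows in the picture. A call takes as long as a camera call.
- models.recognise(camera, target): "bbox" ([left, top, width, height] in pixels, round what is visible of it).
- models.tip_of(camera, target): "at" ([column, row] in pixels: a listed point, or the origin of a listed thing).
The state is a dict: "time": time; "qpos": joint angles; "qvel": joint speeds; "joint_efforts": joint torques, N m; "position": TCP position; "eef_rot": TCP orientation; "force": force on the tool from outside, world axes, zero at the start; "wrist_torque": the same for the moment, N m; "gripper_width": finger opening in mm.
Only numpy, scipy, OpenCV 4.12 (cv2) and the standard library are available. Lean on these libraries where they do the work, as an engineer would, in place of code of your own. Each camera call takes 0.05 s, during which the arm holds its last target.

## Working session

There is one attempt and no reset: what is moved stays moved. The work goes in short steps, Python scripts to look and compute and a tool call to move; the robot and the scene stay as the last step left them, time stands still between calls to the robot, and variables do not carry over. Pictures are saved under pics/ and viewed, and the job is handed in when it is done.

Besides the shell and the picture viewer there is one more tool, called after "Request:" in YAML: its name, and indented under it one key for each argument. jog_arm: Moves the arm, as the interface text tells. Its arguments: {"type":"object","properties":{"deltas":{"type":"string"}},"required":["deltas"]}

```bash
mkdir -p pics; cat > h.py <<'E'
import numpy as np,cv2
from scipy.spatial.transform import Rotation as R
from station import readout,vision,models
def Rm(o):
    o=np.array(o,float)
    return o if o.shape==(3,3) else (R.from_rotvec(o).as_matrix() if o.size==3 else R.from_quat(o).as_matrix())
def pt(c,u,v,z=None):
    K=np.array(c["intrinsics"]);
    if z is None:
        p=c["z_map"][int(v)-2:int(v)+3,int(u)-2:int(u)+3]; z=np.median(p[p>0])
    r=np.array([(u-K[0,2])/K[0,0],(v-K[1,2])/K[1,1],1])*z
    return Rm(c["orientation"])@r+np.array(c["position"])
E
python3 - <<'E'
from h import *
print(readout.state())
for n in ("top","scene"):
    c=vision.read_camera(n); print(n,c["position"],c["orientation"])
    cv2.imwrite(f"pics/{n}1.png",c["frame"][:,:,::-1])
    for t in ("tip_bar_mid","reagent_bar_mid"):
        for d in models.tip_of(n,t)[:3]:
            print(t,d,pt(c,*d["at"]).round(1))
        print(models.recognise(n,t)[:2])
E
```

```text
{'time': 0.0, 'qpos': array([ 1.27200528e+00,  4.23854723e-01,  1.63071880e+00,  2.38377627e-06,
        1.08860094e+00, -1.89949933e-02]), 'qvel': array([-4.75391196e-05, -4.60589990e-04,  1.86042976e-03, -9.62651140e-04,
        1.86674920e-03, -5.42175300e-04]), 'joint_efforts': array([-2.43806622e-03, -5.57386565e+01, -2.81740218e+01, -2.27709556e-04,
        7.12020104e-03, -1.95258082e-05]), 'position': array([172.40513204, 600.16307982, 230.52571246]), 'eef_rot': array([-4.38036792e-01, -3.11064890e+00,  2.45268111e-03]), 'force': array([-0.22240191,  0.0883236 ,  0.11116823]), 'wrist_torque': array([ 0.06536143, -0.06879457,  0.00592645]), 'gripper_width': 85.45402091905495}
top [ 3.81401689e+02 -4.56740501e-01  1.09300779e+03] [-2.12706114  2.14217303 -0.20854543]
tip_bar_mid {'at': [383.2, 216.7], 'conf': 0.69} [ 545.9 -219.    59.7]
[{'bbox': [333.7, 185.1, 103.4, 43.3], 'conf': 0.95}]
reagent_bar_mid {'at': [198.3, 242.5], 'conf': 0.94} [495.2 159.8  59.2]
[{'bbox': [147.8, 206.5, 101.0, 59.4], 'conf': 0.57}]
scene [990.64729789 254.46601241 959.86781667] [-1.414283   -2.42515315  0.66858253]
tip_bar_mid {'at': [208.4, 164.7], 'conf': 0.84} [ 551.6 -209.1   56.6]
[{'bbox': [167.1, 142.6, 81.0, 54.9], 'conf': 0.88}]
reagent_bar_mid {'at': [366.3, 213.0], 'conf': 0.8} [489.3 158.3  57. ]
[{'bbox': [317.2, 198.0, 101.8, 51.1], 'conf': 0.88}]
```

View pics/top1.png

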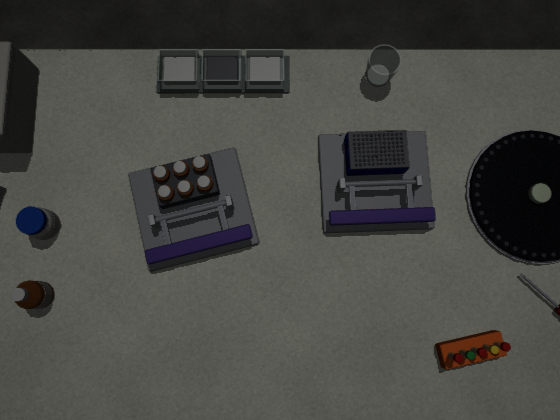

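View pics/scene1.png

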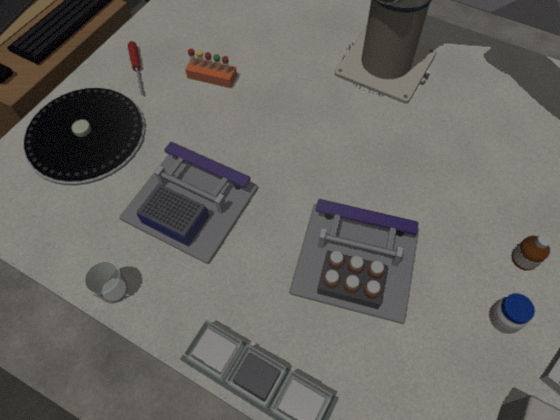

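```bash
python3 - <<'E'
from h import *
c=vision.read_camera("top")
hsv=cv2.cvtColor(c["frame"],cv2.COLOR_RGB2HSV)
print(hsv[217,383],hsv[242,198])
m=cv2.inRange(hsv,(120,60,40),(165,255,255))
n,l,s,ce=cv2.connectedComponentsWithStats(m)
for i in range(1,n):
    if s[i,4]<150: continue
    vs,us=np.where(l==i); P=np.array([pt(c,u,v,c["z_map"][v,u]) for u,v in zip(us,vs) if c["z_map"][v,u]>0])
    P=P[(P[:,2]>50)]
    r=cv2.minAreaRect(P[:,:2].astype(np.float32)); print(s[i],len(P),np.median(P,0),r)
    A=np.c_[P[:,:2]-P[:,:2].mean(0),np.ones(len(P))]; print(np.linalg.lstsq(A,P[:,2],rcond=None)[0])
E
```

```text
[127 138  61] [127 140  62]
[ 329  207  107   17 1406] 1389 [ 549.28135402 -217.2088062    59.58613754] ((549.6298828125, -217.00946044921875), (29.363367080688477, 218.38540649414062), 1.822845458984375)
[-1.70580383e-02  2.58177581e-04  5.95025285e+01]
[ 145  224  107   39 1492] 1474 [494.02623394 160.44420708  59.80912567] ((494.19244384765625, 160.5638427734375), (28.97739028930664, 219.4658660888672), 14.01789665222168)
[-1.52652125e-02 -3.84527781e-03  5.97532015e+01]
```

The tip bar is the right-hand one in the top view, pixel (383,216), in front of the blue rack. The reagent bar is at (198,243). The mask fit puts the tip bar's middle at (549.5, -217, 59.5), 218 x 29 mm, which matches the given sizes. I'm moving over it with the fingers shut.

Request:
jog_arm:
  deltas: "1.5 -1.2 0 0 1;3 -2.5 0 0 1;3 -2.5 0 0 1;3 -2.5 0 0 1;3 -2.5 0 0 1;3 -2.5 0 0 1;3 -2.5 0 0 1;3 -2.5 0 0 1;3 -2.5 0 0 1;3 -2.5 0 0 1"

```text
time: 1.38
position: [458.9, 362.3, 231.6]
eef_rot: [0.438, 3.111, 0.0]
force: [0.2, -0.0, -0.3]
gripper_width: 0.0
```

Request:
jog_arm:
  deltas: "1.5 -3.5 0 0 1;1 -3.5 0 0 1;1 -3.5 0 0 1;1 -3.5 0 0 1;1 -3.5 0 0 1;1 -3.5 0 0 1;1 -3.5 0 0 1;1 -3.5 0 0 1;0.5 -3.5 0 0 1;0 -3.5 0 0 1"

```text
time: 2.22
position: [548.6, 11.9, 231.6]
eef_rot: [0.438, 3.11, 0.0]
force: [0.1, 0.1, -0.5]
gripper_width: -0.1
```

Request:
jog_arm:
  deltas: "0 -3.5 0 0 1;0 -3.5 0 0 1;0 -3.5 0 0 1;0 -3.5 0 0 1;0 -3.5 0 0 1;0 -2 0 0 1;0 -1 0 0 1;0 0 0 0 1;0 0 0 0 1;0 0 0 0 1"

```text
time: 3.05
position: [547.5, -190.0, 231.2]
eef_rot: [-0.437, -3.111, -0.001]
force: [0.2, 1.0, 0.1]
gripper_width: -0.1
```

Request:
jog_arm:
  deltas: "0.2 -1.4 -2 0 1;0 -1.3 -3 0 1;0 0 -3 0 1;0 0 -2 0 1;0 0 -1 0 1;0 0 0 0 1;0 0 0 0 1"

```text
time: 3.63
position: [550.0, -217.4, 121.6]
eef_rot: [-0.436, -3.111, -0.0]
force: [0.3, -0.3, -0.4]
gripper_width: 0.1
```

```bash
cat > w.py <<'E'
from h import *
import sys
s=readout.state(); c=vision.read_camera("wrist")
T=np.eye(4); T[:3,:3]=Rm(s["eef_rot"]); T[:3,3]=s["position"]
M=T@np.array(c["hand_eye"]); c["orientation"]=M[:3,:3]; c["position"]=M[:3,3]
print(s["position"],s["force"],s["wrist_torque"])
for n in("wrist","top"):
    if n=="top": c=vision.read_camera(n)
    cv2.imwrite(f"pics/{n}{sys.argv[1]}.png",c["frame"][:,:,::-1])
    hsv=cv2.cvtColor(c["frame"],cv2.COLOR_RGB2HSV)
    m=cv2.inRange(hsv,(120,60,40),(165,255,255))
    k,l,st,ce=cv2.connectedComponentsWithStats(m)
    for i in range(1,k):
        if st[i,4]<150: continue
        vs,us=np.where((l==i)&(c["z_map"]>0)); P=np.array([pt(c,u,v,c["z_map"][v,u]) for u,v in zip(us,vs)])
        P=P[(P[:,2]>34)]
        if len(P)<100: continue
        r=cv2.minAreaRect(P[:,:2].astype(np.float32)); A=np.c_[P[:,:2]-P[:,:2].mean(0),np.ones(len(P))]
        print(n,st[i],np.median(P,0).round(1),np.round(r[0],1),np.round(r[1],1),r[2],np.linalg.lstsq(A,P[:,2],rcond=None)[0].round(4))
    for t in ("tip_bar_mid",):
        for d in models.tip_of(n,t)[:2]: print(t,d,pt(c,*d["at"]).round(1))
E
python3 w.py 2
```

```text
[ 549.96989838 -217.39560984  121.6395153 ] [ 0.2590094  -0.29809223 -0.42235   ] [-0.03838855 -0.00136297 -0.00574528]
wrist [  121   152   316   130 13812] [ 546.4 -210.8   59. ] [ 548.3 -218.8] [ 29.7 216.8] 1.865128517150879 [8.61000e-02 2.30000e-03 5.86596e+01]
tip_bar_mid {'at': [276.7, 221.9], 'conf': 0.68} [ 548.6 -216.7   59.4]
top [329 209  48  15 621] [ 547.6 -155.1   59.5] [ 528.1 -158.5] [70.  97.6] 4.834255695343018 [-5.07200e-01 -6.40000e-03  6.02436e+01]
top [ 145  224  107   40 1516] [493.8 160.2  59.8] [494.1 160.2] [ 29.2 218.9] 14.176687240600586 [-1.00000e-04  1.10000e-03  5.98396e+01]
tip_bar_mid {'at': [384.7, 217.5], 'conf': 0.7} [ 469.3 -120.1  535. ]
```

View pics/wrist2.png

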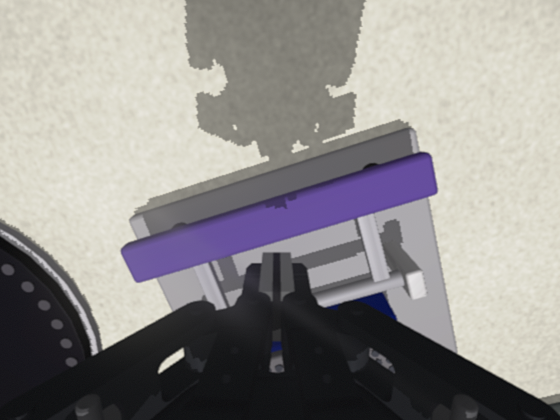

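The wrist view shows the purple bar running from (130,262) to (430,175), with the fingers centred on it. Its fit gives (548.3, -218.8), agreeing with the top view to about 2 mm. I'm descending onto it.

Request:
jog_arm:
  deltas: "-0.1 -0.1 -2 0 1;0 0 -2 0 1;0 0 -1 0 1;0 0 -0.7 0 1;0 0 -0.3 0 1;0 0 -0.2 0 1;0 0 -0.2 0 1"

```text
time: 4.42
position: [549.0, -219.5, 58.2]
eef_rot: [0.438, 3.11, -0.0]
force: [-3.1, 1.2, 10.2]
gripper_width: 0.0
```

Request:
jog_arm:
  deltas: "0 0 -0.2 0 1;0 0 -0.2 0 1;0 0 -0.2 0 1;0 0 0 0 1"

```text
time: 4.75
position: [548.8, -219.5, 52.6]
eef_rot: [0.438, 3.11, -0.0]
force: [-2.6, -0.3, 5.7]
gripper_width: -0.3
```

Request:
jog_arm:
  deltas: "0 0 -0.2 0 1;0 0 -0.2 0 1;0 0 -0.2 0 1;0 0 -0.1 0 1;0 0 -0.1 0 1;0 0 0 0 1"

```text
time: 5.25
position: [549.3, -219.5, 44.9]
eef_rot: [0.438, 3.109, -0.001]
force: [-2.3, 0.2, 8.6]
gripper_width: -0.3
```

Request:
jog_arm:
  deltas: "0 0 -0.1 0 1;0 0 -0.1 0 1;0 0 0 0 1"

```text
time: 5.5
position: [549.4, -219.6, 44.2]
eef_rot: [0.438, 3.109, -0.001]
force: [-5.7, 3.2, 19.7]
gripper_width: -0.2
```

Request:
jog_arm:
  deltas: "0 0 -0.1 0 1;0 0 0 0 1"

```text
time: 5.67
position: [549.5, -219.7, 43.9]
eef_rot: [0.438, 3.109, -0.001]
force: [-8.0, 3.5, 25.8]
gripper_width: -0.1
```

It's on the stop: the force rises steeply at z 44. I'm lifting off and moving away.

Request:
jog_arm:
  deltas: "0 0 0.3 0 1;0 0 0.5 0 1;0 0 1 0 1;0 0 2 0 1;0 0 3 0 1;0 0 3 0 1;0 0 3 0 1;0 0 2 0 1;0 0 0 0 1;0 0 0 0 1"

```text
time: 6.5
position: [549.4, -219.7, 190.2]
eef_rot: [0.438, 3.107, -0.002]
force: [-0.1, -0.6, -0.1]
gripper_width: 0.1
```

Request:
jog_arm:
  deltas: "-2 0 2 0 1;-3 0 2 0 1;-3 0 0 0 1;-3 0 0 0 1;-2 0 0 0 1;-1 0 0 0 1;0 0 0 0 1;0 0 0 0 1"

```text
time: 7.17
position: [409.0, -219.5, 228.1]
eef_rot: [0.439, 3.111, 0.0]
force: [0.6, -0.8, 0.7]
gripper_width: -0.1
```

```bash
python3 w.py 3; python3 - <<'E'
from h import *
c=vision.read_camera("scene"); cv2.imwrite("pics/scene3.png",c["frame"][:,:,::-1])
hsv=cv2.cvtColor(c["frame"],cv2.COLOR_RGB2HSV)
m=cv2.inRange(hsv,(120,60,40),(165,255,255))
k,l,st,ce=cv2.connectedComponentsWithStats(m)
for i in range(1,k):
    if st[i,4]<150: continue
    vs,us=np.where((l==i)&(c["z_map"]>0)); P=np.array([pt(c,u,v,c["z_map"][v,u]) for u,v in zip(us,vs)])
    print(np.median(P,0).round(1), np.median(P[P[:,1]<np.percentile(P[:,1],25),2]),np.median(P[P[:,1]>np.percentile(P[:,1],75),2]))
E
```

```text
[ 408.98574257 -219.495081    228.05738771] [ 0.58303954 -0.76721472  0.66251719] [-0.00344163  0.07199084 -0.02587266]
wrist [ 309  258   98   49 2502] [ 545.5 -162.1   42.9] [ 480.7 -164.5] [161.6 106.7] 1.5589059591293335 [-1.1939 -0.0591 45.559 ]
tip_bar_mid {'at': [312.1, 296.6], 'conf': 0.63} [ 401.6 -204.3  270.5]
top [ 328  207  105   18 1380] [ 550.4 -216.4   44.1] [ 550.4 -216.8] [ 30.4 217.9] 2.2863192558288574 [2.09900e-01 7.10000e-03 4.40259e+01]
top [ 145  224  108   40 1509] [493.9 160.7  59.9] [494.  160.2] [ 28.9 219.6] 14.16598129272461 [5.40000e-03 2.60000e-03 5.99036e+01]
tip_bar_mid {'at': [382.2, 217.2], 'conf': 0.91} [ 547.5 -220.4   43.2]
[ 554.8 -210.6   41. ] 41.31520626352267 40.97085637685734
[495.4 163.7  56.3] 56.41880252587413 56.219735185371064
```

View pics/wrist3.png

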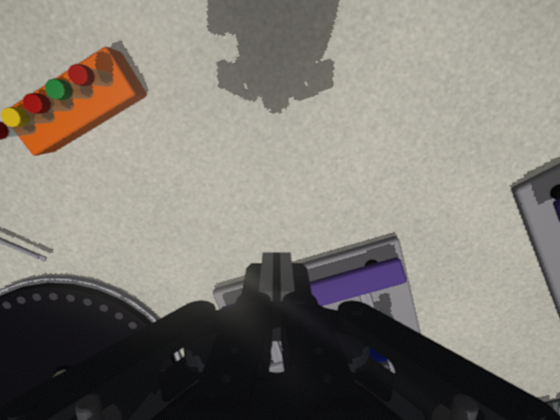

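View pics/scene3.png

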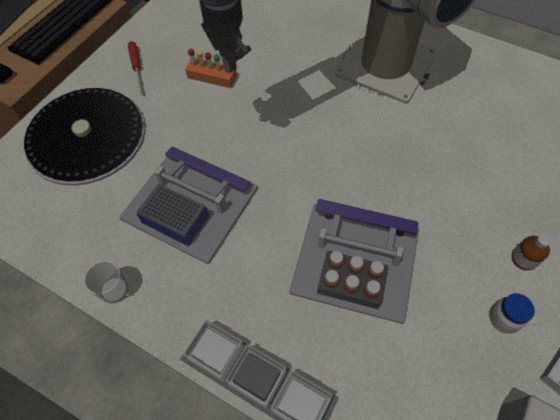

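The pictures show the tip bar, scene (208,170), down: face at about 44 mm with a swing slope of about 0.21 rad, and level to 0.007. The reagent bar is still up at 59.9 mm, and the gripper is clear of everything.

```bash
python3 -c "
from station import close_job,readout
print(readout.state()['force']);print(close_job())"
```

```text
[-0.45009207 -0.17091699 -0.29596869]
the job is handed in; nothing more can be done
None
```

The tip rack's purple bar is pressed fully down and the job is handed in. I pressed it with shut fingers about 2 mm from its middle until it met its stop. The force rose from about 9 N to 26 N at z ≈ 44 mm. I then lifted off and moved about 140 mm back and 185 mm up, by 7.2 s on the clock.

- **Tip bar:** the top camera shows its face at about 44 mm, down from 59.5. It reads a swing slope of 0.21 rad, and a slope of 0.007 end to end, so it is level.
- **Reagent bar:** it is unchanged, still up at 59.9 mm.
- **Contact:** the wrist force was near zero before hand-in, and the arm is clear of everything.

**Checks that disagreed:**
- **Scene camera:** it reads heights about 3 mm lower than the top camera on both bars, consistent with calibration error.
- **Wrist view:** the last picture had the fingers blocking part of the bar, so I discarded its fit. The network's wrist point in that picture landed on the fingers.

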